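Click the stream selector to its marked port and start it

TASK

On the white stream selector, turn the big knurled dial by rubbing it round with a fingertip, pressing gently, until its pointer clicks in opposite the tall peg, and take the finger off. Then push the round button beside the dial all the way in and let it come back up. Pick nothing up, and leave the vials and bottles around it where they stand.

Things in the scene. Friction and masses are not known exactly. Their poses are not given: they have to be found in the camera images.
- selector: stream selector, a white box 150 (x) by 230 (y) by 45 mm high with a dial, four pegs and a button on top, fixed to the worktop; origin at the centre of its underside, its x axis points to its back (tube fittings), z up
- dial_face (a point): centre of the dial's flat face, on its vertical axis, 70 mm above the worktop, 40 mm to the +y side of the box's centre. The dial is a grey disc 94 mm across, 18 mm thick, with knurled rim and ribbed face. A fingertip pressed on it with 4 to 8 N, 25 to 35 mm from the axis, and dragged along an arc turns it by friction. Within 70 mm of the axis nothing stands higher than the face
- dial (a joint): angle of the dial (rad), positive counter-clockwise seen from above. It clicks into a detent every 30 degrees (0, +-0.524, +-1.047 ...), stops at +-1.75; starts in detent 0, where the pointer looks to the box's front (-x side, nearest the robot). Let go between two detents, it snaps to the nearer one. Torque to leave a detent about 0.05 N m
- pointer (a point): point on the line of the dial's white pointer, produced to the circle of the pegs: 62 mm from the dial's axis (the pointer's nib itself ends at 55 mm); turns with the dial
- tall_peg: the tall steel peg, 9 mm thick and 17 mm high, which marks the wanted port; origin at the centre of its foot on the box's top (45 mm above the worktop), 62 mm from the dial's axis, at one or two clicks to either side of the pointer's start. Three like it, only 6 mm high, stand at the other places
- start_button (a joint): travel of the push button: 0 up, 0.006 m fully in; springs back. Fully in takes 5 N
- start_button_top (a point): centre of the top of the round grey push button, 26 mm across, 67 mm above the worktop, about 119 mm from the dial's axis towards the box's -y side; pushed straight down
- dial_shaft: the dial's shaft, which carries the dial and yields downward on a spring: about 3 N starts it, 1 N more per mm, stop after 5 mm at about 8 N; keep the press on the dial under 25 N. Origin on the dial's axis at the dial's underside, 52 mm above the worktop
- vial_1: small vial with a blue cap, 20 mm thick, 48 mm high, in front of the box; loose bystander, not to be moved; origin at the centre of its underside
- vial_4: small vial with a white cap, 20 mm thick, 48 mm high, in front of the box; loose bystander, not to be moved; origin at the centre of its underside
- dropper_bottle: brown dropper bottle, 30 mm thick, 75 mm high, at the box's +y end; loose bystander, not to be moved; origin at the centre of its underside
- standard_a: white bottle, 37 mm thick, 88 mm high, behind the box; loose bystander, not to be moved; origin at the centre of its underside
- standard_c: white bottle, 37 mm thick, 88 mm high, at the box's -y end; loose bystander, not to be moved; origin at the centre of its underside

How it is judged:
By the outcome, as a careful person would: the job done as asked, in the order asked, and still so for the second after the job is handed in, with the robot touching nothing.
It also fails if it takes over 45 s, if anything falls off the work surface, if the arm or the gripper's body presses on something with over 40 N, if the wrist force passes 120 N, or if a joint passes its speed limit or range.

ROBOT

A 6-joint arm with a two-finger parallel gripper is mounted at the origin on a cart in front of the work surface, level with it; the furniture and walls round the work are solid. World frame = base frame: x ahead of the robot, y to its left, z up, the work surface at z = 0. Lengths are in m, angles in rad, forces in N, time in s.
With the tool pointing down it reaches from about 0.35 to 0.775 m from the base axis. Payload 5.5 kg.
Tool frame: the origin (TCP) lies at the very end of the fingers, on their centre line; the grasp point (between the pads) lies 19 mm behind it; z points along the fingers, y is the line along which they close (so a half turn about z gives the same grasp; the last joint's range is limited). The gripper opens to 85 mm and grips with 20 to 120 N. Pads are 22 mm wide; open, the fingers measure 114 mm over their backs; the gripper's body (76 mm by 85 mm) begins 54 mm behind the grasp point. The pads swing forward as they close: fully open they stand 13 mm farther back than shut.
Start: joints at [-1.29, 0.313, 0.046, 1.304, 0, 1.431], TCP at [0.235, -0.525, 0.206] pointing down, gripper open.
Joint ranges: [-2.76, 2.76], [-0.86, 1.69], [-1.03, 1.26], [-2.2, 2.34], [-1.47, 1.5], [-3.14, 3.14]. Speed limits (rad/s): [2.57, 2.57, 3.14, 3.14, 3.14, 3.14].

INTERFACE

Orientations are given as a unit quaternion [w, x, y, z].
In Python, from workcell import env, read_camera, get_calibration gives the robot as it stands.
- The arm moves only by the tool jog_arm, never from a script. Its argument "motion" is one flat list of numbers, 7 for each row, row after row: the shift along the tool's x, y, z as a fraction of full scale, then the turn, a rotation vector about the tool's x, y, z as a fraction of full scale, then the opening, from 0 (shut) to 1 (fully open). In form: [x, y, z, wx, wy, wz, grip, x, y, z, wx, wy, wz, grip, ...]. A call has 1 to 12 rows; each row is the pose to reach, as a shift and turn from the pose commanded when the call began, along the tool's axes at that moment; what a row does not reach only later rows make up. Full scale, the value 1, is 0.2 m for a shift and 90 degrees for a turn. A row lasts 1/8 s, in which the tool goes at most 62.5 mm and 10.7 degrees, less where a joint would pass 70% of its speed; a pose out of reach is approached as far as the arm can. A call with a number of a shift or a turn outside -1 to 1 is refused whole. A call with a gripper value outside its range is refused whole. The fingers move at their own pace and stop on an object; "newtons" is the grip in N (left out, the last holds). Time passes only in rows, so rows that repeat a pose let the fingers close. It gives the time, the measured TCP pose, the force, the opening and the grip force at its end, in the units of the state.
- env.get_state(): the state, without advancing time (a new reading comes with each control period).
- read_camera(name): name is "scene" or "top"; returns the picture (480x640x3 uint8, red, green, blue); there is no depth.
- get_calibration(name): a dict with "fx", "fy", "cx", "cy" (pixels), "dist" ([k1, k2, p1, p2, k3] as OpenCV has them; the pictures are not rectified), "world_from_camera" (4x4, takes a point from camera to world coordinates). Camera axes: x right, y down, z forward; pixel columns grow to the right and rows downward; lengths in m; the calibration is good to about 2 mm. A picture is of the moment at which its call begins. get_calibration takes no time and is no camera call.
- env.hand_in(): hands the job in; it is judged then, once.
The state is a dict: "clock": time; "joint_pos": joint angles; "qvel": joint speeds; "tau": joint torques, N m; "tcp_pos": TCP position; "orientation": TCP orientation; "wrist_force": force on the tool from outside, world axes, zero at the start; "ft_torque": the same for the moment, N m; "finger_gap": finger opening in m; "grip_force": force on a finger pad.
Only numpy, scipy, OpenCV 4.12 (cv2) and the standard library are available. Lean on these libraries where they do the work, as an engineer would, in place of code of your own. Each camera call takes 0.05 s, during which the arm holds its last target. There are 200 camera calls.

## Working session

There is one attempt and no reset: what is moved stays moved. The work goes in short steps, Python scripts to look and compute and a tool call to move; the robot and the scene stay as the last step left them, time stands still between calls to the robot, and variables do not carry over. Pictures are saved under pics/ and viewed, at most 13 in all, crops included, and the job is handed in when it is done.

Besides the shell and the picture viewer there is one more tool, called after "Emit:" as name(argument=value, ...), one argument or row to a line, values as JSON. jog_arm: Moves the arm, as the interface text tells. Shift numbers are shares of 0.2 m and turn numbers shares of 90 degrees, none past 1 either way. Its arguments: {"type":"object","properties":{"motion":{"type":"array","items":{"type":"number"}},"newtons":{"type":"number"}},"required":["motion"]}

```bash
mkdir -p pics; python3 - <<'E'
from workcell import env, read_camera, get_calibration
import cv2,numpy as np
for n in ("scene","top"):
    cv2.imwrite(f"pics/{n}0.png",read_camera(n)[:,:,::-1]); c=get_calibration(n)
    print(n,{k:np.round(v,3).tolist() for k,v in c.items()})
s=env.get_state(); print(s)
E
```

```text
scene {'fx': 497.882, 'fy': 497.882, 'cx': 316.265, 'cy': 236.64, 'dist': [0.013, 0.0, 0.0, 0.0, 0.0], 'world_from_camera': [[-0.678, -0.388, 0.624, 0.062], [-0.735, 0.352, -0.579, 0.513], [0.005, -0.852, -0.524, 0.514], [0.0, 0.0, 0.0, 1.0]]}
top {'fx': 577.033, 'fy': 577.033, 'cx': 322.563, 'cy': 246.641, 'dist': [0.012, 0.0, 0.0, 0.0, 0.0], 'world_from_camera': [[-0.081, -0.971, 0.224, 0.351], [-0.997, 0.079, -0.018, 0.025], [-0.001, -0.225, -0.974, 1.091], [0.0, 0.0, 0.0, 1.0]]}
{'clock': 0.1, 'joint_pos': array([-1.28960769e+00,  3.13913315e-01,  4.50666945e-02,  1.30363518e+00,
       -7.89120691e-06,  1.43121582e+00]), 'qvel': array([ 0.00196928, -0.00049125,  0.00417305, -0.00102883,  0.00013512,
       -0.00064095]), 'tau': array([ 3.30926072e-03, -4.81728423e+01,  2.99242866e+01,  1.28459092e-02,
       -6.31689431e-05, -1.13777139e-05]), 'tcp_pos': array([ 0.23471769, -0.52433575,  0.20499434]), 'orientation': array([-8.40346399e-04,  9.77950326e-01,  2.08835938e-01, -6.35550841e-05]), 'wrist_force': array([-0.34059873,  0.7089135 ,  0.06106026]), 'ft_torque': array([-0.04500163,  0.00612437,  0.01743287]), 'grip_force': 0.0, 'finger_gap': 0.08568542628338102}
```

View pics/top0.png

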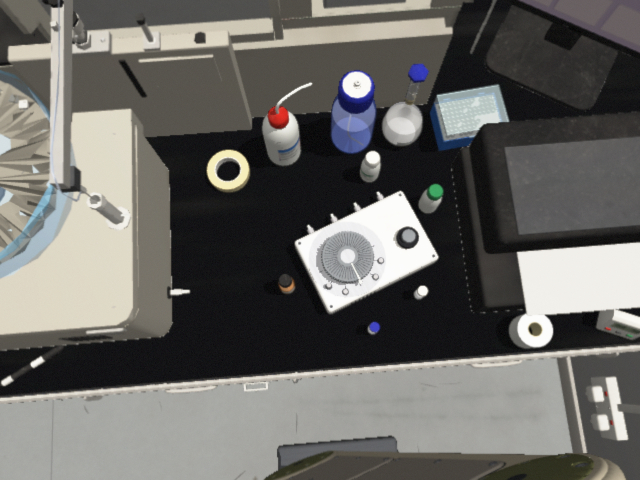

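View pics/scene0.png

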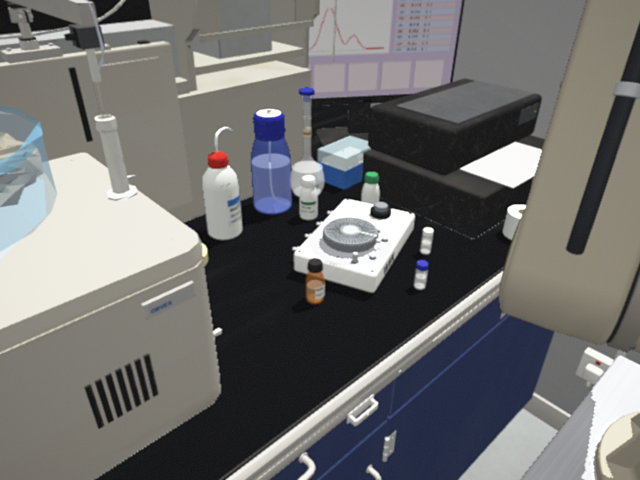

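The top view shows the selector. The dial hub is near (347,256) with the pointer towards about (360,285), the button is near (407,237), and the pegs are near (328,286), (345,291), (375,277) and (380,261). I'll measure these points and enlarge the image.

```bash
cat > h.py <<'E'
import cv2,numpy as np
from workcell import env, read_camera, get_calibration
def ray(n,uv,z):
    c=get_calibration(n);K=np.array([[c['fx'],0,c['cx']],[0,c['fy'],c['cy']],[0,0,1]])
    p=cv2.undistortPoints(np.array([[uv]],float),K,np.array(c['dist']))[0,0]
    T=np.array(c['world_from_camera']);d=T[:3,:3]@[p[0],p[1],1];o=T[:3,3]
    return o+d*(z-o[2])/d[2]
def proj(n,P):
    c=get_calibration(n);K=np.array([[c['fx'],0,c['cx']],[0,c['fy'],c['cy']],[0,0,1]])
    T=np.linalg.inv(np.array(c['world_from_camera']))
    return cv2.projectPoints(np.array(P,float).reshape(-1,3),cv2.Rodrigues(T[:3,:3])[0],T[:3,3],K,np.array(c['dist']))[0][:,0]
E
python3 - <<'E'
from h import *
a=cv2.imread("pics/top0.png")[185:320,285:445]; b=cv2.imread("pics/scene0.png")[190:295,285:425]
cv2.imwrite("pics/c1.png",cv2.resize(a,(800,int(800*135/160)),interpolation=cv2.INTER_CUBIC)[:600])
cv2.imwrite("pics/c2.png",cv2.resize(b,(800,600),interpolation=cv2.INTER_CUBIC))
d=ray("top",(347,256),.072);bt=ray("top",(407,237),.067);print(d,bt,np.linalg.norm((d-bt)[:2]))
im=cv2.imread("pics/top0.png");m=(im.min(2)>150).astype(np.uint8)*255
m[:, :290]=0;m[:,442:]=0;m[:188]=0;m[315:]=0
cs=max(cv2.findContours(m,0,2)[0],key=cv2.contourArea);r=cv2.minAreaRect(cs)
P=np.array([ray("top",p,.045)[:2] for p in cv2.boxPoints(r)]);print(r,P,np.linalg.norm(np.diff(P,axis=0),axis=1),P.mean(0))
E
```

```text
[ 0.56489771 -0.03606104  0.072     ] [ 0.59243039 -0.14889452  0.067     ] 0.11614405820917544
((364.4190979003906, 246.27493286132812), (87.87298583984375, 122.66301727294922), 63.886085510253906) [[ 0.62146618  0.06473924]
 [ 0.71059045 -0.15237317]
 [ 0.55164266 -0.20658482]
 [ 0.46854953  0.00492724]] [0.23469327 0.16793839 0.22724836] [ 0.5880622  -0.07232288]
```

View pics/c1.png

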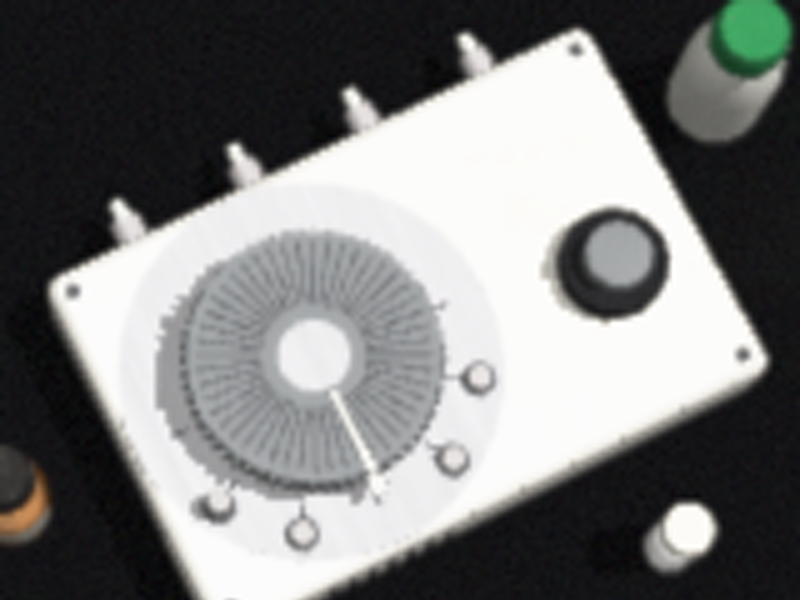

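View pics/c2.png

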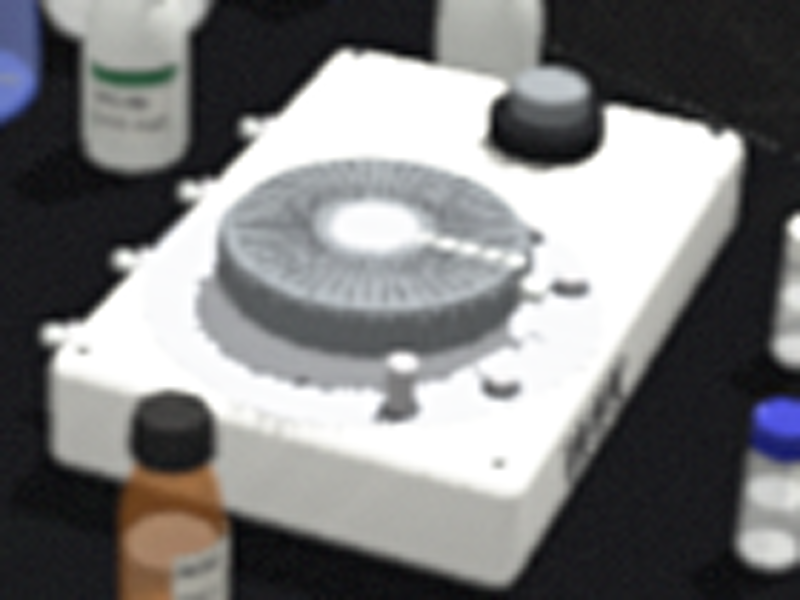

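In the scene crop the tall peg is the one at about (400,385), nearest the brown bottle. In the top crop that is peg (217,507), two clicks clockwise of the pointer, so the target is −1.047. Next I'll compute the pose from the corner screws and features, and check it.

```bash
python3 - <<'E'
from h import *
f=lambda c,z:ray("top",(285+c[0]/5,185+c[1]/5),z)
s1,s2,s3=[f(c,.045) for c in((72,290),(575,48),(742,355))]
print("screws",s1,s2,s3,np.linalg.norm(s2-s1),np.linalg.norm(s3-s2))
ya=lambda d:np.degrees(np.arctan2(d[1],d[0]))
print("yaw",ya(s1-s2)-90, ya(s2-s3)); print("box c",(s1+s3)/2)
d=f((312,355),.07);b=f((618,255),.067)
bs=ray("scene",(285+550*140/800,190+87*105/600),.067);ds=ray("scene",(285+378*140/800,190+228*105/600),.07)
print("dial",d,ds,"btn",b,bs)
for c in((217,507),(302,533),(452,458),(479,377)):
  for z in(.051,.062):
    p=f(c,z); print(c,z,np.linalg.norm((p-d)[:2]),ya(p-d))
print("pointer",ya(f((378,490),.06)-d),ya(f((355,440),.07)-d))
ps=ray("scene",(285+402*140/800,190+362*105/600),.062);print("tall scene",ps,np.linalg.norm((ps-ds)[:2]),ya(ps-ds))
E
```

```text
screws [0.60243393 0.04850168 0.045     ] [ 0.68119635 -0.14880925  0.045     ] [ 0.55758915 -0.19722195  0.045     ] 0.21245028205762587 0.13274988166917961
yaw 21.76085735070248 21.388574565091908
box c [ 0.58001154 -0.07436014  0.045     ]
dial [ 0.5652588  -0.03690211  0.07      ] [ 0.56700245 -0.03849894  0.07      ] btn [ 0.59406615 -0.15202368  0.067     ] [ 0.59567764 -0.15133514  0.067     ]
(217, 507) 0.051 0.06276030936189021 142.19551982235078
(217, 507) 0.062 0.06429369724319106 142.97314826183242
(302, 533) 0.051 0.06218371938230901 172.17044133746515
(302, 533) 0.062 0.06386106919311269 171.86642788529608
(452, 458) 0.051 0.06206410918137466 -128.3532259801518
(452, 458) 0.062 0.062339592549285325 -130.35967353052942
(479, 377) 0.051 0.062329784844952205 -98.52400080099139
(479, 377) 0.062 0.06140470282854337 -100.70599748306361
pointer -158.1530247612659 -158.77281709176748
tall scene [0.51914713 0.00081506 0.062     ] 0.06193320902080645 140.59628509459108
```

Both views agree: dial at (0.566, −0.037), button at (0.595, −0.152), box yaw 21.6°, and the tall peg at 141.6°, which is −60° from the pointer. I'll approach with the fingers shut and turn the tool −90° about its z axis to leave wrist range.

Emit:
jog_arm(
  motion=[0.34, -0.4, 0, 0, 0, -0.12, 0, 0.68, -0.79, 0, 0, 0, -0.24, 0, 0.68, -0.79, 0, 0, 0, -0.36, 0, 0.68, -0.79, 0, 0, 0, -0.48, 0, 0.68, -0.79, 0, 0, 0, -0.6, 0, 0.68, -0.79, 0, 0, 0, -0.72, 0, 0.68, -0.79, 0, 0, 0, -0.84, 0, 0.68, -0.79, 0, 0, 0, -0.96, 0, 0.68, -0.79, 0, 0, 0, -1, 0],
  newtons=40,
)

```text
clock: 1.23
tcp_pos: [0.2943, -0.3248, 0.2054]
orientation: [-0.0, 0.542, 0.84, 0.0]
wrist_force: [-0.5, 0.3, 0.3]
finger_gap: 0.0002
grip_force: 0.0
```

```bash
cat >> h.py <<'E'
from scipy.spatial.transform import Rotation as R
def tool():
    s=env.get_state();q=s['orientation'];return s,R.from_quat([q[1],q[2],q[3],q[0]])
def to(P):
    s,r=tool();return np.round(r.inv().apply(np.array(P)-s['tcp_pos'])/.2,3)
def show():
    s,r=tool();x=r.as_matrix()[:,0];print(round(s['clock'],2),s['tcp_pos'].round(4),'yaw',np.degrees(np.arctan2(x[1],x[0])).round(1),'zaxis',r.as_matrix()[:,2].round(3),s['joint_pos'].round(2),s['wrist_force'].round(2),s['finger_gap'])
E
python3 -c "
from h import *
show();print(to([.47,-.1,.17]),to([.5937,-.027,.09]))"
```

```text
1.23 [ 0.2943 -0.3248  0.2054] yaw 114.3 zaxis [-0.     0.001 -1.   ] [-1.02  0.05 -0.28  1.24 -0.    0.13] [-0.53  0.29  0.3 ] 0.00016864894347542512
[0.663 1.263 0.178] [0.74  1.977 0.578]
```

Emit:
jog_arm(
  motion=[0.2, 0.3, 0, 0, 0, 0, 0, 0.35, 0.6, 0, 0, 0, 0, 0, 0.5, 0.9, 0, 0, 0, 0, 0, 0.5, 1, 0, 0, 0, 0, 0, 0.5, 1, 0, 0, 0, 0, 0],
)

```text
clock: 1.85
tcp_pos: [0.4375, -0.1503, 0.2053]
orientation: [-0.0, 0.542, 0.84, 0.0]
wrist_force: [-0.2, -0.3, -0.2]
finger_gap: 0.0001
grip_force: 0.0
```

Emit:
jog_arm(
  motion=[0.1, 0.3, 0.1, 0, 0, 0, 0, 0.2, 0.6, 0.2, 0, 0, 0, 0, 0.24, 0.9, 0.4, 0, 0, 0, 0, 0.24, 0.98, 0.5, 0, 0, 0, 0, 0.24, 0.98, 0.55, 0, 0, 0, 0, 0.24, 0.98, 0.55, 0, 0, 0, 0],
)

```text
clock: 2.6
tcp_pos: [0.5937, -0.029, 0.0947]
orientation: [-0.001, 0.544, 0.839, -0.001]
wrist_force: [0.6, 0.4, 0.1]
finger_gap: -0.0001
grip_force: 0.0
```

```bash
python3 -c "
from h import *
show();print(to([.5937,-.027,.073]))
cv2.imwrite('pics/s1.png',cv2.resize(read_camera('scene')[150:330,240:480,::-1],(800,600),interpolation=cv2.INTER_CUBIC))"
```

```text
2.6 [ 0.5937 -0.029   0.0947] yaw 114.1 zaxis [-0.003  0.    -1.   ] [-0.18  0.41 -0.1   1.07 -0.    0.97] [0.57 0.41 0.15] -0.00011573574443880471
[0.009 0.004 0.109]
```

View pics/s1.png

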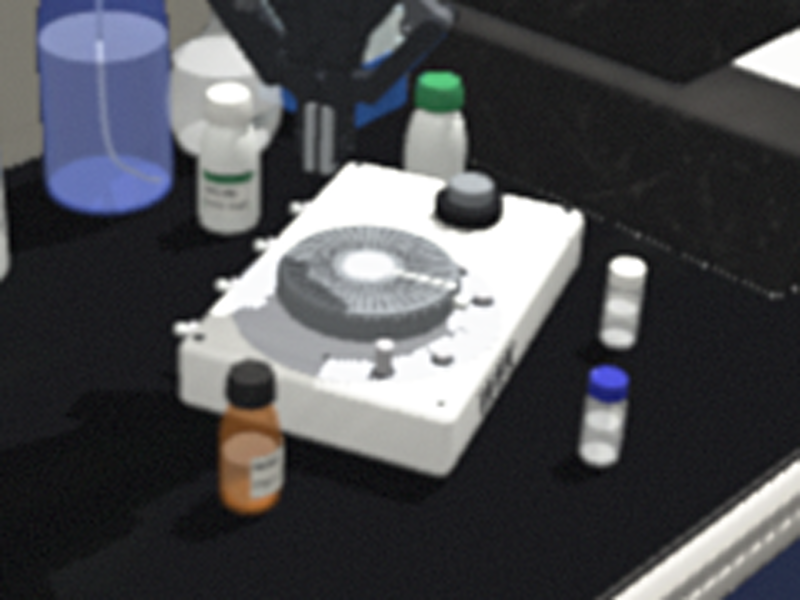

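The fingertips appear at full pixel (338,200), and the vials and bottles are undisturbed. I'll check that against the projected TCP.

```bash
python3 -c "
from h import *
s,_=tool();print(proj('scene',[s['tcp_pos'],[.566,-.0375,.07]]))
cv2.imwrite('pics/t1.png',cv2.resize(read_camera('top')[185:320,265:445,::-1],(800,600),interpolation=cv2.INTER_CUBIC))"
```

```text
[[336.71242954 212.92003805]
 [351.16710944 230.31642713]]
```

View pics/t1.png

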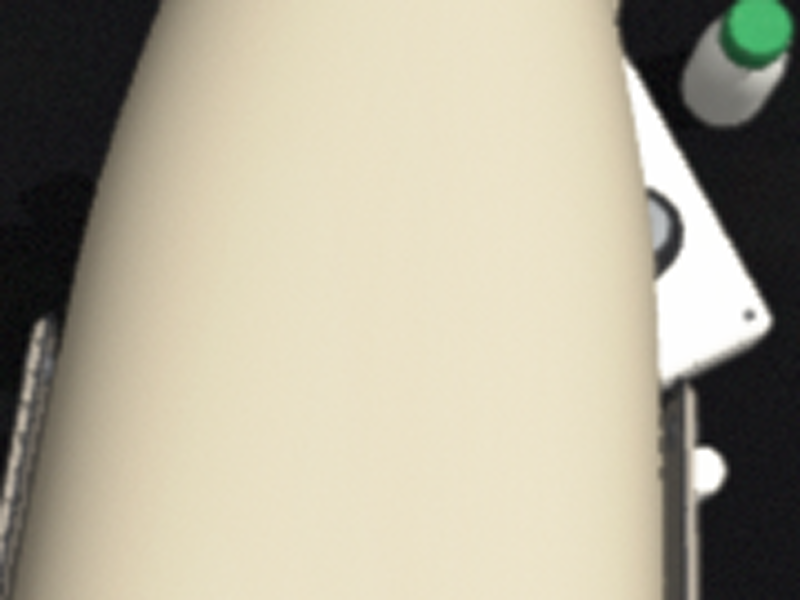

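The visible finger end is about 11 px higher than the TCP projects, possibly a dark tip. I'll come down gently and use the force reading to find contact.

Emit:
jog_arm(
  motion=[0.005, 0, 0.05, 0, 0, 0, 0, 0.005, 0, 0.09, 0, 0, 0, 0, 0.005, 0, 0.11, 0, 0, 0, 0, 0.005, 0, 0.115, 0, 0, 0, 0, 0.005, 0, 0.115, 0, 0, 0, 0],
)

```text
clock: 3.32
tcp_pos: [0.5951, -0.0273, 0.0728]
orientation: [0.0, 0.544, 0.839, -0.0]
wrist_force: [0.2, 0.2, 0.6]
finger_gap: 0.0002
grip_force: 0.0
```

```bash
python3 -c "
from h import *
show();s,_=tool();print(proj('scene',[s['tcp_pos']]))
cv2.imwrite('pics/s2.png',cv2.resize(read_camera('scene')[180:255,290:390,::-1],(800,600),interpolation=cv2.INTER_CUBIC))"
```

```text
3.33 [ 0.5951 -0.0273  0.0728] yaw 114.1 zaxis [ 0. -0. -1.] [-0.18  0.42 -0.13  1.02 -0.    0.97] [0.17 0.25 0.58] 0.0001997936248445768
[[335.28885421 224.66682448]]
```

View pics/s2.png

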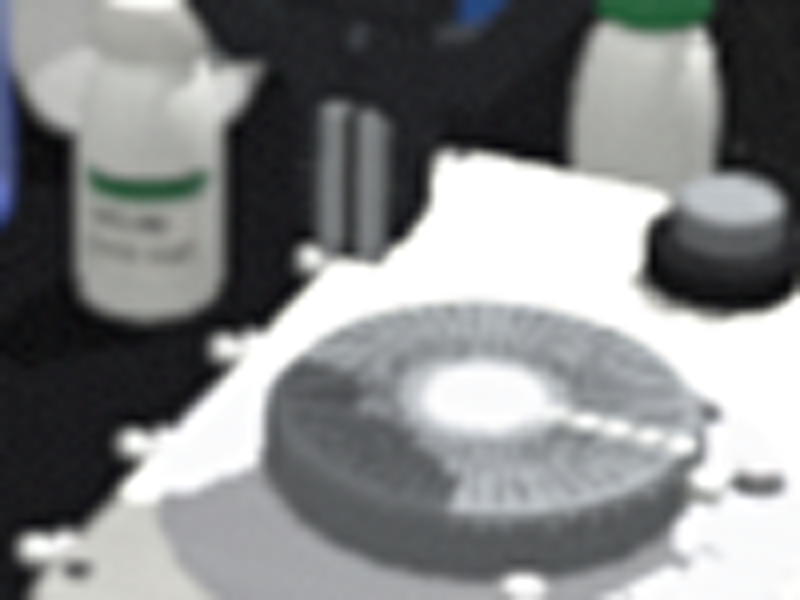

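The fingertip appears at (334,212), but the reported TCP projects to (335,225). The shadow on the dial lies under the reported xy. So the tip is probably right in x and y but really sits about 19 mm higher than reported. I'll creep down in small steps.

Emit:
jog_arm(
  motion=[0, 0, 0.015, 0, 0, 0, 0, 0, 0, 0.03, 0, 0, 0, 0, 0, 0, 0.03, 0, 0, 0, 0],
)

```text
clock: 3.75
tcp_pos: [0.5948, -0.0273, 0.0664]
orientation: [-0.0, 0.544, 0.839, -0.0]
wrist_force: [0.7, -0.2, -0.2]
finger_gap: 0.0
grip_force: 0.0
```

Emit:
jog_arm(
  motion=[0, 0, 0.015, 0, 0, 0, 0, 0, 0, 0.03, 0, 0, 0, 0, 0, 0, 0.03, 0, 0, 0, 0],
)

```text
clock: 4.12
tcp_pos: [0.5948, -0.0274, 0.0604]
orientation: [-0.0, 0.544, 0.839, -0.0]
wrist_force: [-0.2, 0.0, -0.2]
finger_gap: -0.0004
grip_force: 0.0
```

```bash
python3 -c "
from h import *
show();s,_=tool();p=s['tcp_pos'];print(proj('scene',[p,p+[0,0,.019],p+[.027,-.025,0]]))
cv2.imwrite('pics/s3.png',cv2.resize(read_camera('scene')[180:255,290:390,::-1],(800,600),interpolation=cv2.INTER_CUBIC))"
```

```text
4.12 [ 0.5948 -0.0274  0.0604] yaw 114.1 zaxis [-0.001 -0.    -1.   ] [-0.18  0.43 -0.15  0.99 -0.    0.97] [-0.16  0.   -0.2 ] -0.00042595575873378733
[[335.26084032 230.76504525]
 [335.52720727 221.47280909]
 [334.648579   220.47130089]]
```

View pics/s3.png

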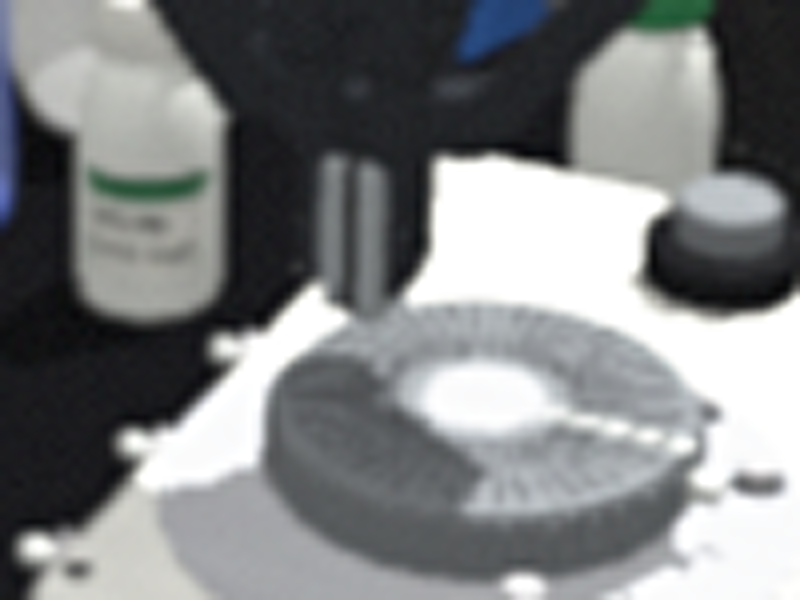

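The tip is over the dial's back edge at about (334,219), and its shadow at (335,226) is still separate from it. The tip is therefore above the dial face, so I'll keep creeping down.

Emit:
jog_arm(
  motion=[0, 0, 0.015, 0, 0, 0, 0, 0, 0, 0.025, 0, 0, 0, 0, 0, 0, 0.025, 0, 0, 0, 0],
)

```text
clock: 4.55
tcp_pos: [0.5949, -0.0273, 0.0555]
orientation: [-0.0, 0.544, 0.839, -0.0]
wrist_force: [0.0, -0.2, 0.1]
finger_gap: 0.0
grip_force: 0.0
```

Emit:
jog_arm(
  motion=[0, 0, 0.01, 0, 0, 0, 0, 0, 0, 0.015, 0, 0, 0, 0, 0, 0, 0.015, 0, 0, 0, 0],
)

```text
clock: 4.92
tcp_pos: [0.595, -0.0273, 0.0527]
orientation: [-0.0, 0.544, 0.839, -0.0]
wrist_force: [0.5, -0.3, -0.3]
finger_gap: -0.0
grip_force: 0.0
```

Emit:
jog_arm(
  motion=[0, 0, 0.01, 0, 0, 0, 0, 0, 0, 0.015, 0, 0, 0, 0, 0, 0, 0.015, 0, 0, 0, 0],
)

```text
clock: 5.3
tcp_pos: [0.595, -0.0274, 0.0496]
orientation: [-0.0, 0.544, 0.839, -0.0]
wrist_force: [0.4, -0.2, 0.5]
finger_gap: 0.0003
grip_force: 0.0
```

Emit:
jog_arm(
  motion=[0, 0, 0.01, 0, 0, 0, 0, 0, 0, 0.01, 0, 0, 0, 0],
)

```text
clock: 5.55
tcp_pos: [0.5949, -0.0273, 0.0475]
orientation: [-0.0, 0.544, 0.839, -0.0]
wrist_force: [0.2, -0.2, 0.4]
finger_gap: 0.0001
grip_force: 0.0
```

Emit:
jog_arm(
  motion=[0, 0, 0.01, 0, 0, 0, 0, 0, 0, 0.01, 0, 0, 0, 0],
)

```text
clock: 5.8
tcp_pos: [0.5949, -0.0273, 0.0456]
orientation: [-0.0, 0.544, 0.839, -0.0]
wrist_force: [0.7, 0.5, -0.5]
finger_gap: 0.0004
grip_force: 0.0
```

```bash
python3 -c "
from h import *
show()
cv2.imwrite('pics/s4.png',cv2.resize(read_camera('scene')[180:255,290:390,::-1],(800,600),interpolation=cv2.INTER_CUBIC))"
```

```text
5.8 [ 0.5949 -0.0273  0.0456] yaw 114.1 zaxis [-0. -0. -1.] [-0.18  0.44 -0.17  0.96 -0.    0.97] [ 0.73  0.48 -0.47] 0.0004107041653841253
```

View pics/s4.png

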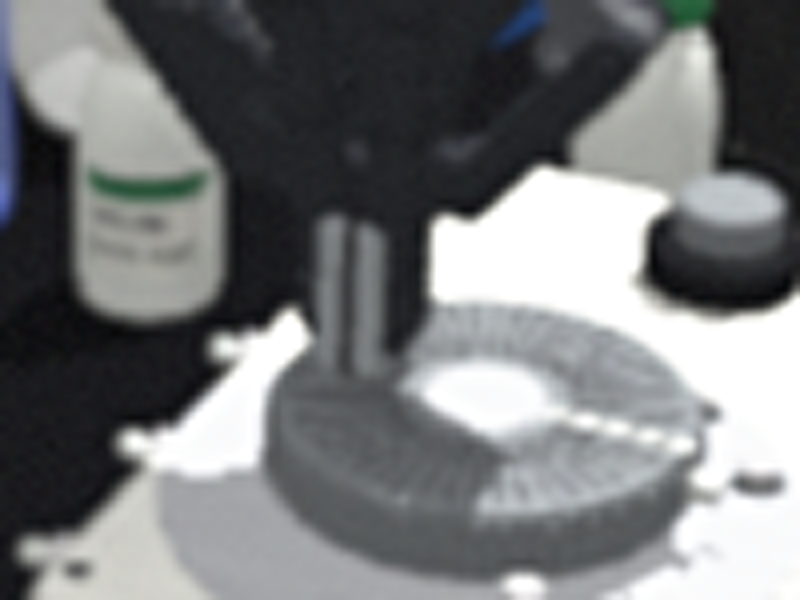

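The tip, at about (334,227), now meets its shadow on the dial at the expected xy, so contact is close. I'll go down about 1–2 mm at a time.

Emit:
jog_arm(
  motion=[0, 0, 0.01, 0, 0, 0, 0, 0, 0, 0.01, 0, 0, 0, 0],
)

```text
clock: 6.1
tcp_pos: [0.5953, -0.0274, 0.0441]
orientation: [0.0, 0.544, 0.839, 0.0]
wrist_force: [-0.8, 0.9, 2.5]
finger_gap: -0.0
grip_force: 1.6
```

Emit:
jog_arm(
  motion=[0, 0, 0.008, 0, 0, 0, 0, 0, 0, 0.008, 0, 0, 0, 0],
)

```text
clock: 6.35
tcp_pos: [0.5954, -0.0274, 0.0425]
orientation: [0.0, 0.544, 0.839, 0.0]
wrist_force: [-0.6, -0.0, 4.8]
finger_gap: 0.0
grip_force: 2.6
```

Contact made: 4.8 N at reported z 0.0425, so the press is right. Next I'll compute the arc.

```bash
python3 -c "
from h import *
s,r=tool();p=s['tcp_pos'];c=np.array([.566,-.0375,p[2]])
for k in range(1,12):
  a=-5.8*k;q=c+R.from_euler('z',a,degrees=True).apply(p-c)
  print((r.inv().apply(q-p)/.2).round(3)[:2],round(-a/90,3))"
```

```text
[-0.016 -0.002] 0.064
[-0.031 -0.006] 0.129
[-0.046 -0.011] 0.193
[-0.06  -0.018] 0.258
[-0.073 -0.026] 0.322
[-0.086 -0.036] 0.387
[-0.097 -0.046] 0.451
[-0.108 -0.058] 0.516
[-0.117 -0.071] 0.58
[-0.125 -0.085] 0.644
[-0.131 -0.099] 0.709
```

Emit:
jog_arm(
  motion=[0, 0, 0.007, 0, 0, 0, 0, -0.016, -0.002, 0.007, 0, 0, 0.064, 0, -0.031, -0.006, 0.007, 0, 0, 0.129, 0, -0.046, -0.011, 0.007, 0, 0, 0.193, 0, -0.06, -0.018, 0.007, 0, 0, 0.258, 0, -0.073, -0.026, 0.007, 0, 0, 0.322, 0, -0.086, -0.036, 0.007, 0, 0, 0.387, 0, -0.097, -0.046, 0.007, 0, 0, 0.451, 0, -0.108, -0.058, 0.007, 0, 0, 0.516, 0, -0.117, -0.071, 0.007, 0, 0, 0.58, 0, -0.125, -0.085, 0.007, 0, 0, 0.644, 0, -0.131, -0.099, 0.007, 0, 0, 0.709, 0],
)

```text
clock: 7.85
tcp_pos: [0.5878, -0.0585, 0.0412]
orientation: [-0.001, 0.906, 0.424, 0.001]
wrist_force: [0.1, 2.3, 5.9]
finger_gap: -0.0002
grip_force: 2.9
```

```bash
python3 -c "
from h import *
show()
cv2.imwrite('pics/s5.png',cv2.resize(read_camera('scene')[180:270,285:405,::-1],(800,600),interpolation=cv2.INTER_CUBIC))"
```

```text
7.85 [ 0.5878 -0.0585  0.0412] yaw 50.1 zaxis [ 0.001  0.002 -1.   ] [-0.24  0.44 -0.19  0.94  0.    2.03] [0.09 2.27 5.87] -0.0002234302411042066
```

View pics/s5.png

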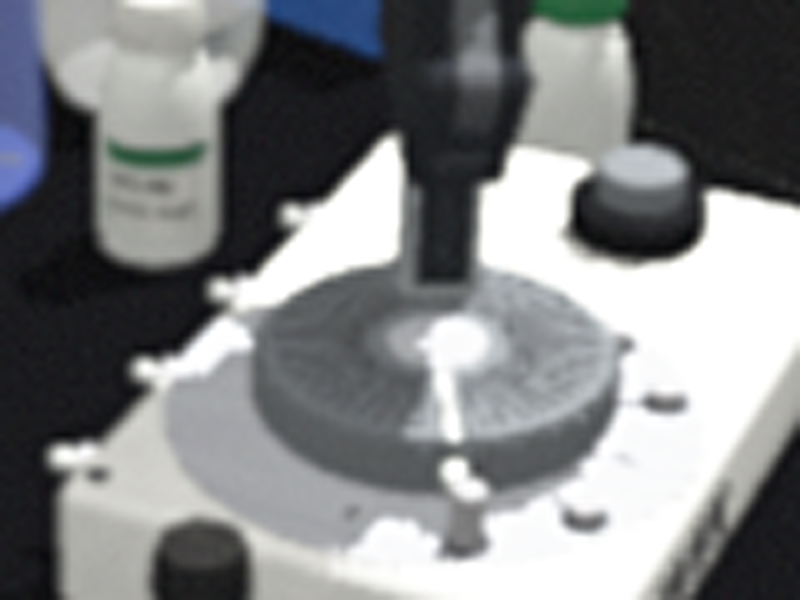

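The pointer (hub at (435,345) to nib at (455,470) in the crop) now lies opposite the tall peg at (463,520). I'll lift straight off and move above the button.

Emit:
jog_arm(
  motion=[0, 0, -0.03, 0, 0, 0, 0, 0, 0, -0.1, 0, 0, 0, 0, 0, 0, -0.16, 0, 0, 0, 0, 0, 0, -0.16, 0, 0, 0, 0],
)

```text
clock: 8.4
tcp_pos: [0.5888, -0.0597, 0.0743]
orientation: [0.001, 0.905, 0.425, 0.001]
wrist_force: [0.8, 0.2, 0.3]
finger_gap: 0.0003
grip_force: 0.0
```

```bash
python3 -c "
from h import *
show();print(to([.5945,-.1517,.048]),to([.5945,-.1517,.075]))"
```

```text
8.4 [ 0.5888 -0.0597  0.0743] yaw 50.3 zaxis [ 0.003 -0.001 -1.   ] [-0.24  0.41 -0.14  1.01 -0.    2.03] [0.8  0.17 0.28] 0.0003345996454498601
[-0.336  0.315  0.132] [-0.336  0.316 -0.003]
```

Emit:
jog_arm(
  motion=[-0.15, 0.14, 0, 0, 0, 0, 0, -0.3, 0.28, 0, 0, 0, 0, 0, -0.335, 0.315, 0.05, 0, 0, 0, 0, -0.335, 0.315, 0.1, 0, 0, 0, 0, -0.335, 0.315, 0.13, 0, 0, 0, 0, -0.335, 0.315, 0.13, 0, 0, 0, 0],
)

```text
clock: 9.15
tcp_pos: [0.5926, -0.1497, 0.0459]
orientation: [-0.001, 0.905, 0.426, -0.001]
wrist_force: [0.4, 0.3, 0.5]
finger_gap: 0.0002
grip_force: 0.0
```

```bash
python3 -c "
from h import *
show()
im=read_camera('scene');c=proj('scene',[[.566,-.0375,.07]])[0];print(c)
cv2.imwrite('pics/s6.png',cv2.resize(im[165:285,295:455,::-1],(800,600),interpolation=cv2.INTER_CUBIC))"
```

```text
9.15 [ 0.5926 -0.1497  0.0459] yaw 50.4 zaxis [-0.002  0.001 -1.   ] [-0.38  0.47 -0.12  0.98  0.    1.88] [0.44 0.28 0.46] 0.00019514061843945362
[351.16710944 230.31642713]
```

View pics/s6.png

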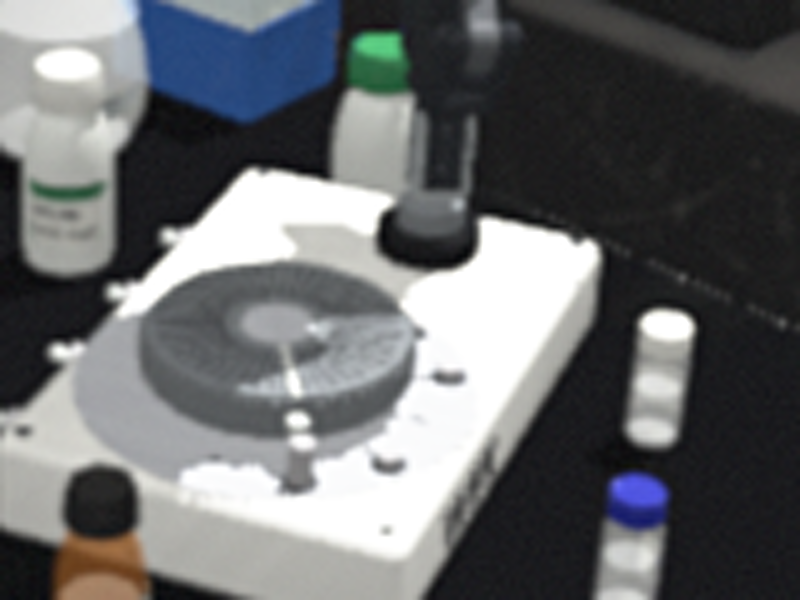

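The pointer's nib at (297,425) in the crop clicked in right at the tall peg at (300,465), and the finger is over the button at (435,200). Now I'll press the button.

Emit:
jog_arm(
  motion=[0, 0, 0.015, 0, 0, 0, 0, 0, 0, 0.03, 0, 0, 0, 0, 0, 0, 0.04, 0, 0, 0, 0, 0, 0, 0.04, 0, 0, 0, 0],
)

```text
clock: 9.7
tcp_pos: [0.5937, -0.1509, 0.0391]
orientation: [0.0, 0.905, 0.425, 0.0]
wrist_force: [0.5, 1.7, 2.3]
finger_gap: 0.0003
grip_force: 1.4
```

Emit:
jog_arm(
  motion=[0, 0, 0.006, 0, 0, 0, 0, 0, 0, 0.01, 0, 0, 0, 0, 0, 0, 0.01, 0, 0, 0, 0],
)

```text
clock: 10.07
tcp_pos: [0.5937, -0.151, 0.037]
orientation: [0.0, 0.905, 0.425, 0.0]
wrist_force: [1.4, 2.1, 3.9]
finger_gap: -0.0
grip_force: 2.0
```

Emit:
jog_arm(
  motion=[0, 0, 0.006, 0, 0, 0, 0, 0, 0, 0.01, 0, 0, 0, 0, 0, 0, 0.01, 0, 0, 0, 0],
)

```text
clock: 10.45
tcp_pos: [0.5937, -0.1511, 0.0355]
orientation: [0.0, 0.905, 0.425, 0.0]
wrist_force: [-0.3, 3.2, 8.1]
finger_gap: 0.0001
grip_force: 4.0
```

Emit:
jog_arm(
  motion=[0, 0, 0.006, 0, 0, 0, 0, 0, 0, 0.01, 0, 0, 0, 0, 0, 0, 0.01, 0, 0, 0, 0],
)

```text
clock: 10.82
tcp_pos: [0.5938, -0.1511, 0.0353]
orientation: [0.001, 0.905, 0.425, 0.001]
wrist_force: [-3.8, 3.4, 18.6]
finger_gap: 0.0002
grip_force: 9.3
```

The button hit its hard stop at 0.0353, exactly the predicted depth. I'll lift off and back away.

Emit:
jog_arm(
  motion=[0, 0, -0.03, 0, 0, 0, 0, 0, 0, -0.1, 0, 0, 0, 0, 0, 0, -0.3, 0, 0, 0, 0, 0, 0, -0.5, 0, 0, 0, 0, 0, 0, -0.6, 0, 0, 0, 0, 0, 0, -0.6, 0, 0, 0, 0, 0, 0, -0.6, 0, 0, 0, 0],
)

```text
clock: 11.7
tcp_pos: [0.5925, -0.1512, 0.1515]
orientation: [-0.001, 0.905, 0.425, -0.001]
wrist_force: [-0.2, 0.2, 0.5]
finger_gap: -0.0002
grip_force: 0.0
```

```bash
python3 -c "
from h import *
show()
a=cv2.imread('pics/scene0.png').astype(int);b=read_camera('scene')[:,:,::-1].astype(int)
for n,(u,v) in dict(v1=(421,274),v4=(427,240),drop=(315,282),sa=(308,200),sc=(371,190),btn=(381,207)).items(): print(n,np.abs(a-b)[v-8:v+9,u-6:u+7].mean().round(1))
print(env.hand_in())"
```

```text
11.7 [ 0.5925 -0.1512  0.1515] yaw 50.3 zaxis [-0.002  0.    -1.   ] [-0.38  0.41  0.05  1.21 -0.    1.88] [-0.19  0.16  0.48] -0.0002453701519371777
v1 1.0
v4 0.9
drop 1.1
sa 0.9
sc 0.9
btn 1.1
the job is handed in; nothing more can be done
None
```

The job is handed in at 11.7 s: the dial is clicked in opposite the tall peg (two clicks clockwise), the button was pushed to its stop and came back up, and the camera shows the vials and bottles unmoved.

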